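# Line up the condiments by height

## Task

Line up the pepper mill, the spice jar, the salt shaker and the food tin by height on the marble serving board (those out in the open middle of the worktop, not the ones at the back left), one standing upright and centred on each cork disc: the tallest next to the end with the raised handle, the shortest at the other end. Do not tip any of them over on the way, and leave the egg cup where it stands.

Things in the scene. Friction and masses are not known exactly. Their poses are not given: they have to be found in the camera images.
- pepper_mill: Brown turned wooden pepper mill, the tallest, 190 mm high; round foot 58 mm across, narrow waist, round head with a small metal knob. From above grip it by the head, which is a ball 50 mm across, widest 158 mm above the underside (the body below is wider, and a low grip leaves no room for the top under a palm). It is the one in the open middle of the worktop, not the similar one at the back left. Loose, standing; origin at the centre of its underside, z up along its axis.
- spice_jar: Slim glass spice jar with a black cap, second tallest: a plain cylinder 41 mm across, 105 mm high. It stands alone in the open middle of the worktop; the jars at the back left are not meant. Loose, standing; origin at the centre of its underside, z up along its axis.
- salt_shaker: Glass salt shaker with a domed grey metal top with holes, third tallest: 44 mm across at the foot, 34 mm across near the top, 90 mm high; the sides taper slightly, about 38 mm across at a height of 55 mm. It is the one in the open middle of the worktop, not the similar one at the back left. Loose, standing; origin at the centre of its underside, z up along its axis.
- food_tin: Food tin with a paper label and a bare metal lid, the shortest: a plain cylinder 57 mm across, 72 mm high. Loose, standing; origin at the centre of its underside, z up along its axis.
- disc_a: Flat round cork disc on the white marble serving board, 66 mm across, 3 mm thick; origin at the centre of its underside, its top face is 3 mm higher, at z = 0.015. All discs, z up, share the board's yaw: y runs along the row, x across it. This is the leftmost disc (largest y). The four stand in a straight row, a-b-c-d, 86 mm apart.
- disc_b: Flat round cork disc on the white marble serving board, 66 mm across, 3 mm thick; origin at the centre of its underside, its top face is 3 mm higher, at z = 0.015. All discs, z up, share the board's yaw: y runs along the row, x across it. Second from the left, between disc_a and disc_c.
- disc_c: Flat round cork disc on the white marble serving board, 66 mm across, 3 mm thick; origin at the centre of its underside, its top face is 3 mm higher, at z = 0.015. All discs, z up, share the board's yaw: y runs along the row, x across it. Third from the left, between disc_b and disc_d.
- disc_d: Flat round cork disc on the white marble serving board, 66 mm across, 3 mm thick; origin at the centre of its underside, its top face is 3 mm higher, at z = 0.015. All discs, z up, share the board's yaw: y runs along the row, x across it. The rightmost disc (smallest y). The board is fixed, 110 x 370 x 12 mm, its top at z = 0.012.
- handle: Raised dark steel bow handle, 78 mm wide across the board and 42 mm high, fixed on the board near one of its two ends, 46 mm beyond the centre of the end disc (disc_a or disc_d, it varies). The other end has only a flat dark strip 4 mm high. Origin at the centre of its underside on the board's top. The tallest thing belongs on the disc next to it.
- egg_cup: Bystander: cream stoneware egg cup, 49 mm across and 57 mm high, standing left of the condiments in front of the mixer; not to be moved. Loose; origin at the centre of its underside.
Things that resemble listed ones, but are neither listed nor needed, are in the scene too. Leave any blue look-alike of the food_tin alone. Of the things shaped like the pepper_mill, the brown one is meant.

How it is judged (in metres and radians):
At the end, for the whole second after the job is handed in: Starting at the handle's end of the board: pepper mill, spice jar, salt shaker, food tin, each standing on its own cork disc, its axis within 13 mm of the disc's centre, upright within 0.12 rad, released and at rest (((horizontal distance between handle and disc_a below 0.1 m and horizontal distance between pepper_mill and disc_a below 0.013 m and horizontal distance between spice_jar and disc_b below 0.013 m and horizontal distance between salt_shaker and disc_c below 0.013 m and horizontal distance between food_tin and disc_d below 0.013 m) or (horizontal distance between handle and disc_d below 0.1 m and horizontal distance between pepper_mill and disc_d below 0.013 m and horizontal distance between spice_jar and disc_c below 0.013 m and horizontal distance between salt_shaker and disc_b below 0.013 m and horizontal distance between food_tin and disc_a below 0.013 m)) and height (world z) of pepper_mill between 0.011 and 0.02 m and angle between each of pepper_mill, spice_jar, salt_shaker, food_tin's own z axis and vertical below 0.12 rad and linear speed of each of pepper_mill, spice_jar, salt_shaker, food_tin below 0.02 m/s and angular speed of each of pepper_mill, spice_jar, salt_shaker, food_tin below 0.2 rad/s and height (world z) of spice_jar between 0.011 and 0.02 m and height (world z) of salt_shaker between 0.011 and 0.02 m and height (world z) of food_tin between 0.011 and 0.02 m); the robot touches nothing.
It fails at once if one of the four things was tipped over (tilted by more than 0.7 rad) (angle between any of pepper_mill, spice_jar, salt_shaker, food_tin's own z axis and vertical above 0.7 rad).
It fails at once if the egg cup was moved by more than 30 mm (distance of egg_cup from where it was at the start of the episode above 0.03 m).
It also fails if it takes over 106 s, if anything falls off the work surface, if the arm or the gripper's body presses on something with over 40 N, if the wrist force passes 120 N, or if a joint passes its speed limit or range.

## Robot

A 7-joint arm with a two-finger parallel gripper is mounted at the origin on a cart in front of the work surface, level with it; the furniture and walls round the work are solid. World frame = base frame: x ahead of the robot, y to its left, z up, the work surface at z = 0. Lengths are in m, angles in degrees, forces in N, time in s.
With the tool pointing down it reaches from about 0.4 to 0.875 m from the base axis. Payload 6.5 kg.
Tool frame: the origin (TCP) lies midway between the tips of the shut fingers; the grasp point (between the pads) lies 19 mm behind it (bot.tcp_to_grasp is the distance from the TCP to the grasp point, in m); z points along the fingers, y is the line along which they close (so a half turn about z gives the same grasp; the last joint's range is limited). The gripper opens to 85 mm and grips with 20 to 120 N. Pads are 22 mm wide; open, the fingers measure 114 mm over their backs; the gripper's body (76 mm by 85 mm) begins 54 mm behind the grasp point. The pads swing forward as they close: fully open they stand 13 mm farther back than shut.
Start: joints at [-77.762, 30.733, -0.252, 88.115, 0.149, 61.152, -4.079], TCP at [0.18, 0.625, 0.231] pointing down, gripper open.
Joint ranges: [-154.64, 154.64], [-21.42, 123.67], [-72.66, 72.17], [13.99, 137.28], [-74.86, 254.86], [10.95, 109.41], [-158.01, 158.01]. Speed limits (degrees/s): [136.94, 136.94, 180, 180, 180, 180, 180].

## Interface

Orientations are given as [roll, pitch, yaw] about the fixed x, y, z axes, in that order (R = Rz(yaw) Ry(pitch) Rx(roll)).
In Python, from station import bot gives the robot as it stands.
- The arm moves only by the shell command python3 -m jog 'ROWS'. ROWS is JSON, a list of rows, each an object of numbers: "dx", "dy", "dz": the shift along the world's x, y, z scaled (see below); "rx", "ry", "rz": the turn, a rotation vector about the world's x, y, z scaled (see below); "hand": the finger opening in mm, from 0 to 85.4. In form: [{"dx": .., "dy": .., "dz": .., "rx": .., "ry": .., "rz": .., "hand": ..}, ...]. A call has 1 to 5 rows; each row is the pose to reach, as a shift and turn from the pose commanded when the call began; what a row does not reach only later rows make up. The controller multiplies each number of a shift by 0.8 m and each number of a turn by 90 degrees. A row lasts 1/10 s, in which the tool goes at most 50 mm and 8.59 degrees, less where a joint would pass 70% of its speed; a pose out of reach is approached as far as the arm can. A call with a number of a shift or a turn outside -1 to 1 is refused whole. A call with a gripper value outside its range is refused whole. The fingers move at their own pace and stop on an object; the grip force is fixed at half the most. Time passes only in rows, so rows that repeat a pose let the fingers close. It gives the time, the measured TCP pose, the force, the opening and the grip force at its end, in the units of the state.
- bot.state(): the state, without advancing time (a new reading comes with each control period).
- bot.get_image(name): name is "side" or "top" or "wrist"; returns the picture (420x560x3 uint8, blue, green, red); there is no depth.
- bot.calibration(name): a dict with "fx", "fy", "cx", "cy" (pixels), "world_from_camera" (4x4, takes a point from camera to world coordinates). Camera axes: x right, y up, looking along -z (the intrinsics and any distortion apply to the point x, -y, -z); pixel columns grow to the right and rows downward; lengths in m; the calibration is good to about 2 mm. A picture is of the moment at which its call begins: read the wrist's pose just before it. calibration takes no time and is no camera call; for the wrist camera it gives the pose at the moment of the call.
- bot.close_job(): hands the job in; it is judged then, once.
Trained networks look in the newest picture that a camera, given by its name, has taken for a name from the list of things; names that differ only in an ending like _2 or _b are one class to them, and where a whole thing is asked for, a point or a joint stands for the part that bears it (a point fixed in the world has none). Each returns a list of dicts, best first, with "p" (0 to 1); they miss things now and then, are a little off and sometimes report something else, mostly with a low value. They report only what shows in the picture. A call takes as long as a camera call. They do not tell look-alikes from the thing itself.
- bot.regions_of(camera, target): "mask" (420x560 bool, what is visible of it) and "position" ([column, row] in pixels, amid what is visible of it).
- bot.mark_of(camera, target): "position" ([column, row] in pixels: a listed point, or the origin of a listed thing).
The state is a dict: "t": time; "joints": joint angles; "joint_velocities": joint speeds; "tau": joint torques, N m; "tool_pos": TCP position; "tcp_rot": TCP orientation; "contact_force": force on the tool from outside, world axes, zero at the start; "moment": the same for the moment, N m; "width": opening from 0.0 (shut) to 1.0 (fully open); "gripper_force": force on a finger pad.
Only numpy, scipy, OpenCV 4.12 (cv2) and the standard library are available. Lean on these libraries where they do the work, as an engineer would, in place of code of your own. Each camera call takes 0.05 s, during which the arm holds its last target. There are 200 camera calls.

## Working session

There is one attempt and no reset: what is moved stays moved. The work goes in short steps, Python scripts to look and compute and a shell command to move; the robot and the scene stay as the last step left them, time stands still between calls to the robot, and variables do not carry over. Pictures are saved under pics/ and viewed, at most 14 in all, crops included, and the job is handed in when it is done.

```bash
mkdir -p pics; python3 - <<'E'
from station import bot
import cv2,numpy as np
for c in ("top","side"):
    im=bot.get_image(c); cv2.imwrite(f"pics/{c}0.png",im)
    k=bot.calibration(c); print(c,k)
    for n in ["pepper_mill","spice_jar","salt_shaker","food_tin","disc_a","handle","egg_cup"]:
        print(n,[(np.round(d["position"]).tolist(),round(d["p"],2)) for d in bot.mark_of(c,n)])
print(bot.state())
E
```

```text
top {'fx': 477.2300758136654, 'fy': 477.2300758136654, 'cx': 275.49459971975665, 'cy': 209.77804498983147, 'world_from_camera': array([[-0.21890061,  0.90598851, -0.36230835, -0.03748896],
       [-0.97573886, -0.20478091,  0.0774497 ,  0.186444  ],
       [-0.0040253 ,  0.37047212,  0.92883486,  1.55993141],
       [ 0.        ,  0.        ,  0.        ,  1.        ]])}
pepper_mill [([176.0, 280.0], 0.69), ([206.0, 272.0], 0.65)]
spice_jar [([209.0, 272.0], 0.8), ([171.0, 247.0], 0.21)]
salt_shaker [([258.0, 229.0], 0.64)]
food_tin [([272.0, 194.0], 0.76), ([246.0, 264.0], 0.58)]
disc_a [([306.0, 213.0], 0.82), ([357.0, 206.0], 0.79), ([380.0, 202.0], 0.75), ([330.0, 213.0], 0.65), ([173.0, 246.0], 0.24)]
handle [([356.0, 207.0], 0.61), ([292.0, 222.0], 0.47)]
egg_cup [([172.0, 246.0], 0.71)]
side {'fx': 397.08376125372, 'fy': 397.08376125372, 'cx': 278.1100687477608, 'cy': 211.1522808560531, 'world_from_camera': array([[ 0.93292291,  0.14574441, -0.32926191,  0.23693889],
       [-0.36004421,  0.38975576, -0.84761938, -0.86694882],
       [ 0.00479594,  0.90931239,  0.41608651,  0.
[... 483 characters left out ...]
t': 0.8, 'joints': array([-77.76210086,  30.73220561,  -0.25413951,  88.11425941,
         0.14975646,  61.15096476,  -4.07907672]), 'joint_velocities': array([-0.04151136,  0.14535393, -0.01445238,  0.03202498,  0.00774008,
        0.00634984, -0.06209233]), 'tau': array([-5.27339853e-04, -5.83288050e+01,  1.04747582e+00, -2.59425044e+01,
        1.24336252e-02,  1.58223855e-03,  2.92280606e-05]), 'tool_pos': array([0.17948469, 0.62473646, 0.23130998]), 'tcp_rot': array([1.79997016e+02, 1.09328630e-03, 1.63973725e+02]), 'contact_force': array([ 0.62486671,  0.42443222, -0.34439769]), 'moment': array([ 0.07545681, -0.01033002, -0.04795221]), 'gripper_force': 0.0, 'width': 1.0013378704232616}
```

View pics/top0.png

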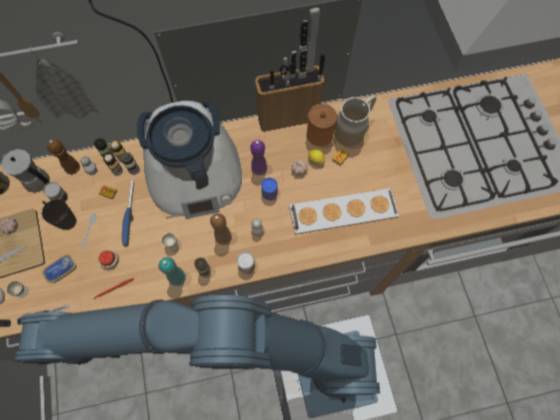

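View pics/side0.png

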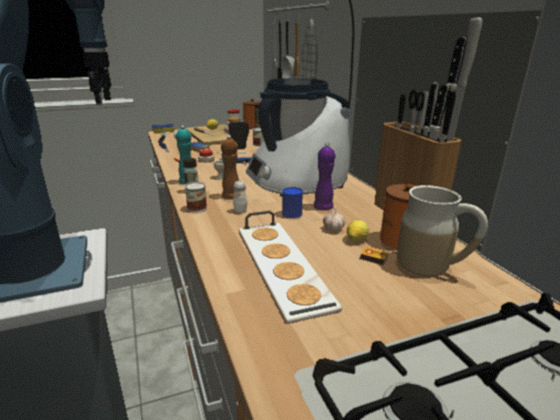

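The handle is at the left end, so the order is mill on a, jar on b, shaker on c and tin on d. In the top view the targets are the brown mill (~221,235), jar (202,267), shaker (257,228), white-label tin (246,263) and discs (307,216) to (380,205). The blue tin is at (270,188).

```bash
cat > h.py <<'E'
from station import bot
import numpy as np, cv2
def ray(c,px,k=None):
    k=k or bot.calibration(c); T=k["world_from_camera"]
    d=T[:3,:3]@np.array([(px[0]-k["cx"])/k["fx"],-(px[1]-k["cy"])/k["fy"],-1]); return T[:3,3],d
def onz(c,px,z,k=None):
    o,d=ray(c,px,k); return o+d*(z-o[2])/d[2]
E
python3 - <<'E'
from h import *
H=dict(pepper_mill=.19,spice_jar=.105,salt_shaker=.09,food_tin=.072,disc_a=0.015,handle=.012,egg_cup=.057)
for c in ("top","side"):
    bot.get_image(c)
    for n,h in H.items():
        r=bot.regions_of(c,n); m=bot.mark_of(c,n)
        zc=h/2 if n!="disc_a" else h
        zm=0 if n!="disc_a" else .012
        print(c,n,"REG",[(np.round(d["position"]).tolist(),np.round(onz(c,d["position"],zc)[:2],3).tolist(),int(d["mask"].sum()),round(d["p"],2)) for d in r],"\n   MARK",[(np.round(d["position"]).tolist(),np.round(onz(c,d["position"],zm)[:2],3).tolist(),round(d["p"],2)) for d in m])
E
```

```text
top pepper_mill REG [([169.0, 274.0], [0.394, 0.437], 477, 0.73), ([219.0, 228.0], [0.511, 0.259], 420, 0.69), ([259.0, 158.0], [0.736, 0.076], 451, 0.63)] 
   MARK [([221.0, 237.0], [0.514, 0.262], 0.97), ([178.0, 279.0], [0.4, 0.429], 0.93), ([263.0, 167.0], [0.746, 0.065], 0.75)]
top spice_jar REG [([205.0, 266.0], [0.409, 0.328], 235, 0.71)] 
   MARK [([208.0, 272.0], [0.401, 0.326], 0.5)]
top salt_shaker REG [([256.0, 225.0], [0.515, 0.135], 151, 0.54)] 
   MARK [([259.0, 230.0], [0.512, 0.129], 0.58), ([356.0, 206.0], [0.524, -0.224], 0.49)]
top food_tin REG [([270.0, 191.0], [0.631, 0.062], 306, 0.56), ([247.0, 261.0], [0.399, 0.192], 345, 0.54), ([383.0, 203.0], [0.499, -0.308], 228, 0.35)] 
   MARK [([247.0, 266.0], [0.392, 0.196], 0.88), ([270.0, 194.0], [0.632, 0.061], 0.66), ([221.0, 236.0], [0.519, 0.261], 0.44)]
top disc_a REG [([355.0, 207.0], [0.516, -0.214], 231, 0.78), ([329.0, 210.0], [0.525, -0.123], 251, 0.73), ([310.0, 214.0], [0.524, -0.055], 278, 0.65), ([381.0, 204.0], [0.506, -0.309], 248, 0.6)] 
   MARK [([379.0, 205.0], [0.505, -0.302], 0.82), ([307.0, 212
[... 1064 characters left out ...]
0], [0.646, 0.07], 0.92), ([222.0, 176.0], [0.533, 0.451], 0.68), ([198.0, 203.0], [0.406, 0.234], 0.63)]
side disc_a REG [([304.0, 298.0], [0.503, -0.315], 615, 0.9), ([292.0, 270.0], [0.519, -0.22], 417, 0.69), ([277.0, 251.0], [0.518, -0.136], 371, 0.67), ([268.0, 232.0], [0.532, -0.043], 227, 0.63)] 
   MARK [([303.0, 295.0], [0.508, -0.303], 0.75), ([267.0, 230.0], [0.535, -0.023], 0.74), ([288.0, 270.0], [0.515, -0.212], 0.7), ([277.0, 254.0], [0.517, -0.143], 0.56)]
side handle REG [([267.0, 214.0], [0.57, 0.074], 87, 0.72)] 
   MARK [([259.0, 228.0], [0.527, 0.017], 0.69)]
side egg_cup REG [([220.0, 167.0], [0.529, 0.458], 152, 0.71)] 
   MARK [([220.0, 174.0], [0.531, 0.467], 0.61)]
```

```bash
python3 - <<'E'
from h import *
for c,box in (("top",(295,190,400,230)),("side",(240,220,335,315))):
    im=cv2.imread(f"pics/{c}0.png"); x0,y0,x1,y1=box
    hsv=cv2.cvtColor(im,cv2.COLOR_BGR2HSV)
    sub=hsv[y0:y1,x0:x1]
    # white board mask hull then orange inside
    w=((sub[...,1]<60)&(sub[...,2]>120)).astype(np.uint8)
    n,l,s,_=cv2.connectedComponentsWithStats(w); i=1+np.argmax(s[1:,4])
    cn=np.vstack(cv2.findContours((l==i).astype(np.uint8),0,1)[0]); hull=cv2.convexHull(cn)
    hm=np.zeros_like(w); cv2.fillConvexPoly(hm,hull,1)
    o=((sub[...,1]>80)&(sub[...,2]>90)&(hm>0)).astype(np.uint8)
    n,l,s,ct=cv2.connectedComponentsWithStats(o)
    for j in range(1,n):
        if s[j,4]>80: print(c,s[j].tolist(),np.round(onz(c,ct[j]+[x0,y0],.015),4))
E
python3 -m jog '[{"dx":0.3,"dy":-0.5,"dz":0.1,"rz":-0.88},{"dx":0.3,"dy":-0.5,"dz":0.1,"rz":-0.88},{"dx":0.3,"dy":-0.5,"dz":0.1,"rz":-0.88},{"dx":0.3,"dy":-0.5,"dz":0.1,"rz":-0.88},{"dx":0.3,"dy":-0.5,"dz":0.1,"rz":-0.88}]'
```

```text
top [76, 6, 18, 16, 231] [ 0.5078 -0.3027  0.015 ]
top [52, 10, 18, 16, 229] [ 0.5118 -0.2166  0.015 ]
top [28, 14, 18, 16, 231] [ 0.5158 -0.1309  0.015 ]
top [4, 18, 18, 17, 235] [ 0.5195 -0.0453  0.015 ]
side [12, 8, 26, 12, 251] [ 0.5204 -0.0462  0.015 ]
side [22, 24, 28, 14, 316] [ 0.5162 -0.1328  0.015 ]
side [33, 42, 31, 18, 415] [ 0.5121 -0.2188  0.015 ]
side [47, 64, 34, 21, 551] [ 0.5079 -0.305   0.015 ]validation failed for argument at $[0]...
```

Both cameras agree on the discs to 2 mm, with spacing 86 mm. The rows seem to need every key.

```bash
python3 -m jog '[{"dx":0.3,"dy":-0.53,"dz":0.1,"rx":0,"ry":0,"rz":-0.85,"hand":85},{"dx":0.3,"dy":-0.53,"dz":0.1,"rx":0,"ry":0,"rz":-0.85,"hand":85},{"dx":0.3,"dy":-0.53,"dz":0.1,"rx":0,"ry":0,"rz":-0.85,"hand":85},{"dx":0.3,"dy":-0.53,"dz":0.1,"rx":0,"ry":0,"rz":-0.85,"hand":85},{"dx":0.3,"dy":-0.53,"dz":0.1,"rx":0,"ry":0,"rz":-0.85,"hand":85}]'
```

```text
t: 2.8
tool_pos: [0.3018, 0.4083, 0.2723]
tcp_rot: [180.0, -0.0, 120.6]
contact_force: [0.4, -0.0, 0.7]
width: 0.989
gripper_force: 0.0
```

```bash
python3 -m jog '[{"dx":0.15,"dy":-0.26,"dz":0.05,"rx":0,"ry":0,"rz":-0.37,"hand":85},{"dx":0.15,"dy":-0.26,"dz":0.05,"rx":0,"ry":0,"rz":-0.37,"hand":85},{"dx":0.15,"dy":-0.26,"dz":0.05,"rx":0,"ry":0,"rz":-0.37,"hand":85},{"dx":0.15,"dy":-0.26,"dz":0.05,"rx":0,"ry":0,"rz":-0.37,"hand":85},{"dx":0.15,"dy":-0.26,"dz":0.05,"rx":0,"ry":0,"rz":-0.37,"hand":85}]'
python3 - <<'E'
from h import *
k=bot.calibration("wrist"); im=bot.get_image("wrist"); cv2.imwrite("pics/w1.png",im)
import pickle; pickle.dump(k,open("w1.pkl","wb"))
print(bot.state()["tool_pos"],k)
for n,h in dict(pepper_mill=.19,spice_jar=.105,salt_shaker=.09,food_tin=.072).items():
    print(n,[(np.round(d["position"]).tolist(),np.round(onz("wrist",d["position"],0,k)[:2],3).tolist(),round(d["p"],2)) for d in bot.mark_of("wrist",n)])
# project guesses
E
```

```text
t: 3.3
tool_pos: [0.422, 0.1996, 0.3126]
tcp_rot: [180.0, -0.0, 87.4]
contact_force: [0.4, -0.4, 0.4]
width: 0.997
gripper_force: 0.0
[0.42599563 0.19309731 0.31395395] {'fx': 289.78360769314406, 'fy': 289.78360769314406, 'cx': 278.4648292002735, 'cy': 210.5798973470742, 'world_from_camera': array([[ 9.99008062e-01,  4.24443582e-02,  1.34672819e-02,
         4.25615807e-01],
       [-4.45235456e-02,  9.47079520e-01,  3.17896269e-01,
         2.81559618e-01],
       [ 7.38316210e-04, -3.18180547e-01,  9.48029849e-01,
         4.54903468e-01],
       [ 0.00000000e+00,  0.00000000e+00,  0.00000000e+00,
         1.00000000e+00]])}
pepper_mill [([472.0, 228.0], [0.745, 0.083], 0.9), ([340.0, 126.0], [0.517, 0.259], 0.87), ([265.0, 73.0], [0.409, 0.337], 0.68)]
spice_jar [([267.0, 76.0], [0.411, 0.333], 0.67)]
salt_shaker [([330.0, 207.0], [0.505, 0.132], 0.73)]
food_tin [([263.0, 173.0], [0.398, 0.193], 0.78), ([408.0, 239.0], [0.638, 0.069], 0.58)]
```

View pics/w1.png

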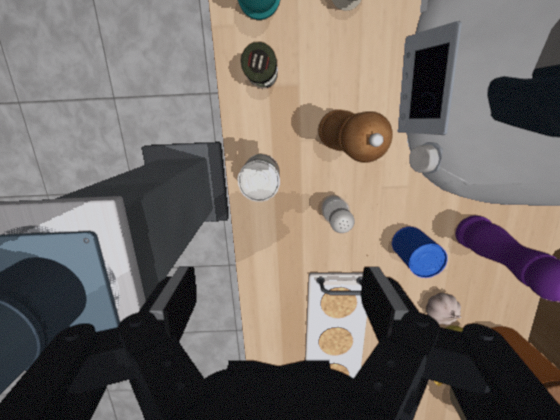

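The tin lid is at (259,181), the jar cap at (260,61), the shaker dome at (341,221) and the mill head at (366,137). I'll convert these using the known heights.

```bash
python3 - <<'E'
from h import *
import pickle; k=pickle.load(open("w1.pkl","rb"))
for n,p,z in (("tin",(259,181),.072),("jar",(260,61),.105),("salt",(341,221),.085),("mill",(366,137),.158),("disc_a",(339,302),.015),("disc_b",(336,341),.015)):
    print(n,np.round(onz("wrist",p,z,k),4))
im=cv2.imread("pics/w1.png")[30:260,210:400]
cv2.imwrite("pics/w1c.png",cv2.resize(im,None,fx=2.6,fy=2.6,interpolation=2))
print(bot.state()["tool_pos"],bot.state()["tcp_rot"])
E
```

```text
tin [0.3958 0.1963 0.072 ]
jar [0.4082 0.3362 0.105 ]
salt [0.5049 0.1387 0.085 ]
mill [0.5119 0.2553 0.158 ]
disc_a [ 0.52   -0.0434  0.015 ]
disc_b [ 0.5162 -0.1301  0.015 ]
[0.42062801 0.20271381 0.3117497 ] [-1.79981740e+02 -3.02526026e-02  8.77309717e+01]
```

View pics/w1c.png

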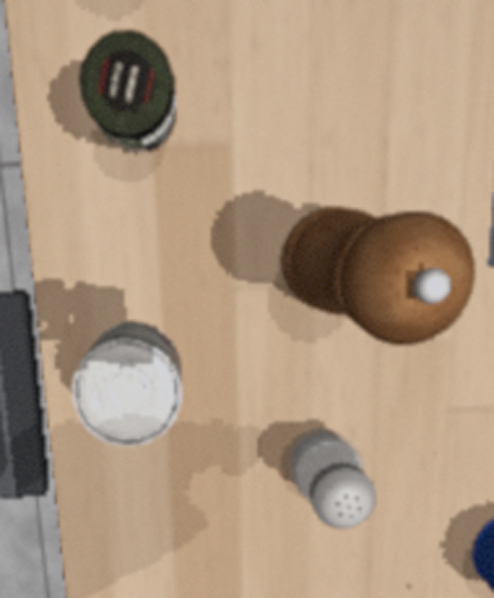

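```bash
python3 -m jog '[{"dx":-0.031,"dy":-0.006,"dz":-0.06,"rx":0,"ry":0,"rz":0,"hand":85},{"dx":-0.031,"dy":-0.006,"dz":-0.12,"rx":0,"ry":0,"rz":0,"hand":85},{"dx":-0.031,"dy":-0.006,"dz":-0.18,"rx":0,"ry":0,"rz":0,"hand":85},{"dx":-0.031,"dy":-0.006,"dz":-0.24,"rx":0,"ry":0,"rz":0,"hand":85},{"dx":-0.031,"dy":-0.006,"dz":-0.24,"rx":0,"ry":0,"rz":0,"hand":85}]'
python3 - <<'E'
from h import *
k=bot.calibration("wrist"); im=bot.get_image("wrist"); cv2.imwrite("pics/w2.png",im)
print(bot.state()["tool_pos"])
T=np.linalg.inv(k["world_from_camera"])
for z in (.072,0):
  q=T@[.396,.198,z,1]; print(k["cx"]-k["fx"]*q[0]/q[2],k["cy"]+k["fy"]*q[1]/q[2])
E
```

```text
t: 4.05
tool_pos: [0.3911, 0.1961, 0.1147]
tcp_rot: [-179.4, 0.5, 87.9]
contact_force: [-0.6, 0.2, 0.2]
width: 0.994
gripper_force: 0.0
[0.39354343 0.19701926 0.11787361]
286.0548717082284 234.5817414919385
284.93201631976865 203.15806922613825
```

View pics/w2.png

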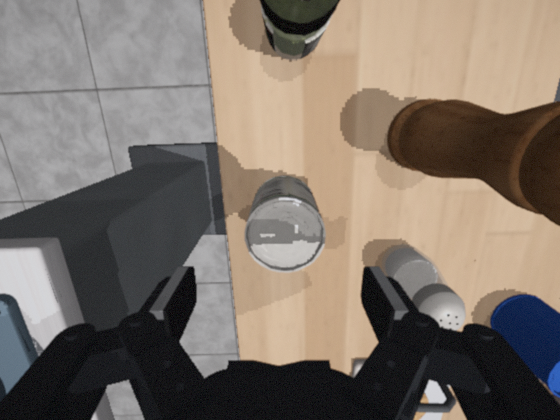

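The lid is at (285,234), within 1 px of the prediction, so I'll descend, grip and lift.

```bash
python3 -m jog '[{"dx":0,"dy":0,"dz":-0.056,"rx":0,"ry":0,"rz":0,"hand":85},{"dx":0,"dy":0,"dz":-0.112,"rx":0,"ry":0,"rz":0,"hand":85},{"dx":0,"dy":0,"dz":-0.112,"rx":0,"ry":0,"rz":0,"hand":85},{"dx":0,"dy":0,"dz":-0.112,"rx":0,"ry":0,"rz":0,"hand":50},{"dx":0,"dy":0,"dz":-0.112,"rx":0,"ry":0,"rz":0,"hand":45}]'
python3 -m jog '[{"dx":0,"dy":0,"dz":0,"rx":0,"ry":0,"rz":0,"hand":45},{"dx":0,"dy":0,"dz":0,"rx":0,"ry":0,"rz":0,"hand":45},{"dx":0,"dy":0,"dz":0,"rx":0,"ry":0,"rz":0,"hand":45}]'
```

```text
t: 4.6
tool_pos: [0.3979, 0.1988, 0.0333]
tcp_rot: [179.8, -0.2, 87.7]
contact_force: [-1.5, 0.2, 1.6]
width: 0.687
gripper_force: 1.0
t: 4.9
tool_pos: [0.3977, 0.1988, 0.0336]
tcp_rot: [179.8, -0.2, 87.7]
contact_force: [-2.7, -0.7, 12.3]
width: 0.658
gripper_force: 61.5
```

```bash
python3 -m jog '[{"dx":0,"dy":0,"dz":0.06,"rx":0,"ry":0,"rz":0,"hand":45},{"dx":0,"dy":0,"dz":0.12,"rx":0,"ry":0,"rz":0,"hand":45},{"dx":0.02,"dy":-0.04,"dz":0.17,"rx":0,"ry":0,"rz":0,"hand":45},{"dx":0.03,"dy":-0.1,"dz":0.19,"rx":0,"ry":0,"rz":0,"hand":45},{"dx":0.04,"dy":-0.16,"dz":0.19,"rx":0,"ry":0,"rz":0,"hand":45}]'
python3 -m jog '[{"dx":0.1,"dy":-0.06,"dz":0,"rx":0,"ry":0,"rz":0,"hand":45},{"dx":0.1,"dy":-0.12,"dz":0,"rx":0,"ry":0,"rz":0,"hand":45},{"dx":0.1,"dy":-0.18,"dz":0,"rx":0,"ry":0,"rz":0,"hand":45},{"dx":0.1,"dy":-0.24,"dz":0,"rx":0,"ry":0,"rz":0,"hand":45},{"dx":0.1,"dy":-0.3,"dz":0,"rx":0,"ry":0,"rz":0,"hand":45}]'
python3 -m jog '[{"dx":0,"dy":-0.06,"dz":0,"rx":0,"ry":0,"rz":0,"hand":45},{"dx":0,"dy":-0.12,"dz":0,"rx":0,"ry":0,"rz":0,"hand":45},{"dx":0,"dy":-0.17,"dz":-0.03,"rx":0,"ry":0,"rz":0,"hand":45},{"dx":0,"dy":-0.17,"dz":-0.08,"rx":0,"ry":0,"rz":0,"hand":45},{"dx":0,"dy":-0.17,"dz":-0.08,"rx":0,"ry":0,"rz":0,"hand":45}]'
python3 -m jog '[{"dx":0,"dy":0,"dz":0,"rx":0,"ry":0,"rz":0,"hand":45},{"dx":0,"dy":0,"dz":0,"rx":0,"ry":0,"rz":0,"hand":45}]'
python3 - <<'E'
from h import *
print(bot.state())
E
```

```text
t: 5.4
tool_pos: [0.4306, 0.0722, 0.1872]
tcp_rot: [179.5, -0.3, 87.8]
contact_force: [1.4, 0.6, -2.0]
width: 0.657
gripper_force: 65.0
t: 5.9
tool_pos: [0.5082, -0.1489, 0.1851]
tcp_rot: [179.8, -0.0, 87.7]
contact_force: [1.8, -0.3, -2.0]
width: 0.661
gripper_force: 65.1
t: 6.4
tool_pos: [0.5046, -0.2825, 0.1167]
tcp_rot: [-179.7, -0.1, 87.6]
contact_force: [-0.7, 2.4, -1.6]
width: 0.656
gripper_force: 65.2
t: 6.6
tool_pos: [0.5091, -0.2826, 0.121]
tcp_rot: [179.8, 0.0, 87.8]
contact_force: [0.7, 0.3, -1.5]
width: 0.658
gripper_force: 65.2
{'t': 6.6, 'joints': array([  3.96784135,  34.87079088,  28.25718858, 104.92525668,
       -22.37153627,  45.54197097,  41.57318155]), 'joint_velocities': array([-0.16797023,  0.06193922,  0.1399882 , -0.11555881, -0.10882811,
       -0.49726889,  0.32778722]), 'tau': array([ 4.37404113e-01, -5.17152607e+01,  9.04355675e+00, -1.96841490e+01,
        3.52184835e-02,  4.75819688e-02, -1.05444517e-02]), 'tool_pos': array([ 0.50911348, -0.2826417 ,  0.12097951]), 'tcp_rot': array([1.79773536e+02, 4.26188357e-02, 8.77910611e+01]), 'contact_force': array([ 0.74212121,  0.25561401, -1.49168649]), 'moment': array([ 0.0147319 , -0.00123879,  0.04202621]), 'gripper_force': 65.16537308692932, 'width': 0.657726640037438}
```

```bash
python3 -m jog '[{"dx":-0.001,"dy":-0.027,"dz":-0.03,"rx":0,"ry":0,"rz":0,"hand":45},{"dx":-0.001,"dy":-0.027,"dz":-0.06,"rx":0,"ry":0,"rz":0,"hand":45},{"dx":-0.001,"dy":-0.027,"dz":-0.08,"rx":0,"ry":0,"rz":0,"hand":45},{"dx":-0.001,"dy":-0.027,"dz":-0.089,"rx":0,"ry":0,"rz":0,"hand":45},{"dx":-0.001,"dy":-0.027,"dz":-0.089,"rx":0,"ry":0,"rz":0,"hand":45}]'
python3 -m jog '[{"dx":0,"dy":0,"dz":-0.001,"rx":0,"ry":0,"rz":0,"hand":45},{"dx":0,"dy":0,"dz":-0.002,"rx":0,"ry":0,"rz":0,"hand":45}]'
python3 - <<'E'
from h import *
s=bot.state();print(s["contact_force"],s["tool_pos"])
im=bot.get_image("side"); cv2.imwrite("pics/s2.png",cv2.resize(im[200:340,200:400],None,fx=3,fy=3))
E
```

```text
t: 7.1
tool_pos: [0.5076, -0.3042, 0.0487]
tcp_rot: [179.9, -0.0, 87.8]
contact_force: [-3.4, -0.1, 4.6]
width: 0.66
gripper_force: 65.7
t: 7.3
tool_pos: [0.5076, -0.3042, 0.0486]
tcp_rot: [179.9, -0.1, 87.8]
contact_force: [-8.4, 6.3, 26.6]
width: 0.655
gripper_force: 67.5
[-8.39065454  6.32948468 26.64115364] [ 0.50758281 -0.30424714  0.0485948 ]
```

View pics/s2.png

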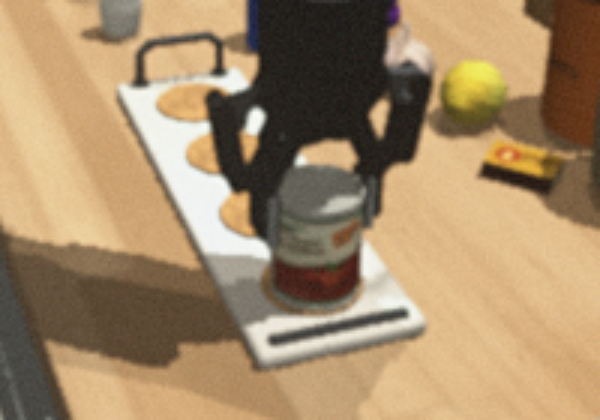

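The tin stands centred on disc d. Next I'll release, rise and go to the shaker.

```bash
python3 -m jog '[{"dx":0,"dy":0,"dz":0.002,"rx":0,"ry":0,"rz":0,"hand":60},{"dx":0,"dy":0,"dz":0.002,"rx":0,"ry":0,"rz":0,"hand":75},{"dx":0,"dy":0,"dz":0.002,"rx":0,"ry":0,"rz":0,"hand":85},{"dx":0,"dy":0,"dz":0.002,"rx":0,"ry":0,"rz":0,"hand":85},{"dx":0,"dy":0,"dz":0.03,"rx":0,"ry":0,"rz":0,"hand":85}]'
python3 -m jog '[{"dx":0,"dy":0,"dz":0.06,"rx":0,"ry":0,"rz":0,"hand":85},{"dx":0,"dy":0,"dz":0.12,"rx":0,"ry":0,"rz":0,"hand":85},{"dx":0,"dy":0.06,"dz":0.17,"rx":0,"ry":0,"rz":0,"hand":85},{"dx":0,"dy":0.12,"dz":0.17,"rx":0,"ry":0,"rz":0,"hand":85},{"dx":0,"dy":0.18,"dz":0.17,"rx":0,"ry":0,"rz":0,"hand":85}]'
python3 -m jog '[{"dx":0,"dy":0.06,"dz":0,"rx":0,"ry":0,"rz":0,"hand":85},{"dx":0,"dy":0.12,"dz":0,"rx":0,"ry":0,"rz":0,"hand":85},{"dx":0,"dy":0.18,"dz":0,"rx":0,"ry":0,"rz":0,"hand":85},{"dx":0,"dy":0.24,"dz":0,"rx":0,"ry":0,"rz":0,"hand":85},{"dx":0,"dy":0.30,"dz":0,"rx":0,"ry":0,"rz":0,"hand":85}]'
python3 -m jog '[{"dx":0,"dy":0.05,"dz":0,"rx":0,"ry":0,"rz":0,"hand":85},{"dx":0,"dy":0.06,"dz":0,"rx":0,"ry":0,"rz":0,"hand":85},{"dx":0,"dy":0.06,"dz":0,"rx":0,"ry":0,"rz":0,"hand":85},{"dx":0,"dy":0.06,"dz":0,"rx":0,"ry":0,"rz":0,"hand":85}]'
python3 - <<'E'
from h import *
k=bot.calibration("wrist"); im=bot.get_image("wrist"); cv2.imwrite("pics/w3.png",im)
import pickle; pickle.dump(k,open("w3.pkl","wb"))
print(bot.state()["tool_pos"])
T=np.linalg.inv(k["world_from_camera"])
for p in ((.508,.135,.085),(.508,.135,0),(.512,.256,.158)):
  q=T@[*p,1]; print(k["cx"]-k["fx"]*q[0]/q[2],k["cy"]+k["fy"]*q[1]/q[2])
E
```

```text
t: 7.85
tool_pos: [0.5048, -0.3032, 0.0672]
tcp_rot: [-179.7, -0.1, 87.7]
contact_force: [-0.9, 0.3, -0.8]
width: 0.992
gripper_force: 0.0
t: 8.35
tool_pos: [0.5074, -0.166, 0.2069]
tcp_rot: [179.8, 0.0, 87.6]
contact_force: [-0.3, 1.4, 0.8]
width: 0.994
gripper_force: 0.0
t: 8.85
tool_pos: [0.5062, 0.0752, 0.2053]
tcp_rot: [180.0, -0.0, 87.7]
contact_force: [0.6, -0.1, -0.5]
width: 0.997
gripper_force: 0.0
t: 9.25
tool_pos: [0.5066, 0.1196, 0.2052]
tcp_rot: [-180.0, 0.1, 87.6]
contact_force: [0.6, -0.4, 0.3]
width: 0.997
gripper_force: 0.0
[0.50667065 0.11912586 0.20522991]
279.3142242902132 188.45698709821613
279.1335729756907 171.05478471065643
278.0696961757626 10.327494424846037
```

View pics/w3.png

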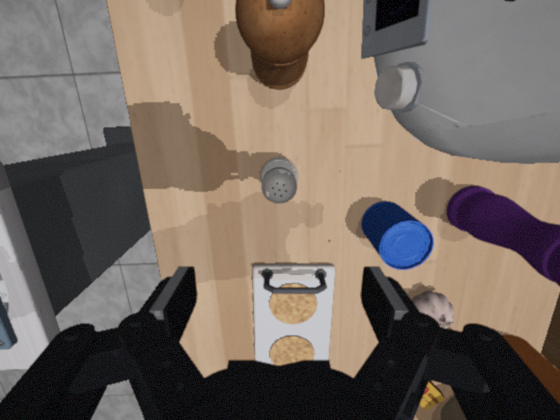

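The shaker dome is at (279,185), which puts its y at about 0.139.

```bash
python3 -m jog '[{"dx":0.002,"dy":0.025,"dz":-0.03,"rx":0,"ry":0,"rz":0,"hand":85},{"dx":0.002,"dy":0.025,"dz":-0.09,"rx":0,"ry":0,"rz":0,"hand":85},{"dx":0.002,"dy":0.025,"dz":-0.15,"rx":0,"ry":0,"rz":0,"hand":85},{"dx":0.002,"dy":0.025,"dz":-0.214,"rx":0,"ry":0,"rz":0,"hand":85},{"dx":0.002,"dy":0.025,"dz":-0.214,"rx":0,"ry":0,"rz":0,"hand":85}]'
python3 -m jog '[{"dx":0,"dy":0,"dz":0,"rx":0,"ry":0,"rz":0,"hand":60},{"dx":0,"dy":0,"dz":0,"rx":0,"ry":0,"rz":0,"hand":45},{"dx":0,"dy":0,"dz":0,"rx":0,"ry":0,"rz":0,"hand":28},{"dx":0,"dy":0,"dz":0,"rx":0,"ry":0,"rz":0,"hand":28},{"dx":0,"dy":0,"dz":0,"rx":0,"ry":0,"rz":0,"hand":28}]'
python3 -m jog '[{"dx":0,"dy":0,"dz":0,"rx":0,"ry":0,"rz":0,"hand":28}]'
```

```text
t: 9.8
tool_pos: [0.5034, 0.1378, 0.0287]
tcp_rot: [-179.4, 0.3, 87.6]
contact_force: [-1.4, -0.7, 0.5]
width: 0.996
gripper_force: 0.0
t: 10.3
tool_pos: [0.5095, 0.1418, 0.0371]
tcp_rot: [179.8, -0.1, 87.7]
contact_force: [-3.7, -0.2, 16.6]
width: 0.421
gripper_force: 58.7
t: 10.4
tool_pos: [0.5095, 0.1418, 0.037]
tcp_rot: [179.8, -0.1, 87.7]
contact_force: [-4.6, -0.4, 16.4]
width: 0.42
gripper_force: 58.7
```

```bash
python3 -m jog '[{"dx":0,"dy":0,"dz":0.06,"rx":0,"ry":0,"rz":0,"hand":28},{"dx":0,"dy":0,"dz":0.12,"rx":0,"ry":0,"rz":0,"hand":28},{"dx":0,"dy":-0.05,"dz":0.15,"rx":0,"ry":0,"rz":0,"hand":28},{"dx":0,"dy":-0.11,"dz":0.15,"rx":0,"ry":0,"rz":0,"hand":28},{"dx":0,"dy":-0.17,"dz":0.15,"rx":0,"ry":0,"rz":0,"hand":28}]'
python3 -m jog '[{"dx":0,"dy":-0.06,"dz":0,"rx":0,"ry":0,"rz":0,"hand":28},{"dx":0,"dy":-0.12,"dz":0,"rx":0,"ry":0,"rz":0,"hand":28},{"dx":0,"dy":-0.18,"dz":0,"rx":0,"ry":0,"rz":0,"hand":28},{"dx":0,"dy":-0.24,"dz":-0.02,"rx":0,"ry":0,"rz":0,"hand":28},{"dx":0,"dy":-0.265,"dz":-0.06,"rx":0,"ry":0,"rz":0,"hand":28}]'
python3 -m jog '[{"dx":0,"dy":0,"dz":0,"rx":0,"ry":0,"rz":0,"hand":28},{"dx":0,"dy":0,"dz":0,"rx":0,"ry":0,"rz":0,"hand":28},{"dx":0,"dy":0,"dz":0,"rx":0,"ry":0,"rz":0,"hand":28}]'
```

```text
t: 10.9
tool_pos: [0.5093, 0.0046, 0.1567]
tcp_rot: [179.7, -0.1, 87.8]
contact_force: [-0.1, -0.9, -1.8]
width: 0.418
gripper_force: 61.1
t: 11.4
tool_pos: [0.5101, -0.2133, 0.1096]
tcp_rot: [179.5, 0.3, 87.4]
contact_force: [1.1, -0.7, -1.9]
width: 0.417
gripper_force: 61.1
t: 11.7
tool_pos: [0.5093, -0.2056, 0.1074]
tcp_rot: [179.9, -0.0, 87.8]
contact_force: [0.5, 0.4, -1.8]
width: 0.422
gripper_force: 61.1
```

```bash
python3 -m jog '[{"dx":0.0035,"dy":-0.013,"dz":-0.02,"rx":0,"ry":0,"rz":0,"hand":28},{"dx":0.0035,"dy":-0.013,"dz":-0.04,"rx":0,"ry":0,"rz":0,"hand":28},{"dx":0.0035,"dy":-0.013,"dz":-0.06,"rx":0,"ry":0,"rz":0,"hand":28},{"dx":0.0035,"dy":-0.013,"dz":-0.068,"rx":0,"ry":0,"rz":0,"hand":28},{"dx":0.0035,"dy":-0.013,"dz":-0.07,"rx":0,"ry":0,"rz":0,"hand":28}]'
python3 -m jog '[{"dx":0,"dy":0,"dz":0,"rx":0,"ry":0,"rz":0,"hand":28},{"dx":0,"dy":0,"dz":0,"rx":0,"ry":0,"rz":0,"hand":28}]'
```

```text
t: 12.2
tool_pos: [0.5104, -0.2155, 0.0519]
tcp_rot: [-179.9, -0.2, 87.7]
contact_force: [-12.7, 8.4, 46.3]
width: 0.422
gripper_force: 68.7
t: 12.4
tool_pos: [0.5104, -0.2155, 0.052]
tcp_rot: [-179.9, -0.2, 87.7]
contact_force: [-8.9, 6.5, 30.1]
width: 0.421
gripper_force: 66.1
```

```bash
python3 -m jog '[{"dx":0,"dy":0,"dz":0.003,"rx":0,"ry":0,"rz":0,"hand":40},{"dx":0,"dy":0,"dz":0.003,"rx":0,"ry":0,"rz":0,"hand":60},{"dx":0,"dy":0,"dz":0.003,"rx":0,"ry":0,"rz":0,"hand":60},{"dx":0,"dy":0,"dz":0.003,"rx":0,"ry":0,"rz":0,"hand":60},{"dx":0,"dy":0,"dz":0.04,"rx":0,"ry":0,"rz":0,"hand":60}]'
python3 -m jog '[{"dx":0,"dy":0,"dz":0.06,"rx":0,"ry":0,"rz":0,"hand":85},{"dx":0,"dy":0,"dz":0.12,"rx":0,"ry":0,"rz":0,"hand":85},{"dx":-0.03,"dy":0.05,"dz":0.17,"rx":0,"ry":0,"rz":0,"hand":85},{"dx":-0.06,"dy":0.1,"dz":0.17,"rx":0,"ry":0,"rz":0,"hand":85},{"dx":-0.09,"dy":0.15,"dz":0.17,"rx":0,"ry":0,"rz":0,"hand":85}]'
python3 - <<'E'
from h import *
print(bot.state()["tool_pos"],bot.state()["tcp_rot"])
im=bot.get_image("top"); 
for c in ("top",):
    for n in ["salt_shaker","food_tin"]:
        print(n,[(np.round(d["position"]).tolist(),np.round(onz(c,d["position"],.015),3).tolist(),round(d["p"],2)) for d in bot.mark_of(c,n)])
E
python3 -m jog '[{"dx":-0.02,"dy":0.06,"dz":0.01,"rx":0,"ry":0,"rz":0,"hand":85},{"dx":-0.04,"dy":0.12,"dz":0.01,"rx":0,"ry":0,"rz":0,"hand":85},{"dx":-0.04,"dy":0.18,"dz":0.01,"rx":0,"ry":0,"rz":0,"hand":85},{"dx":-0.04,"dy":0.24,"dz":0.01,"rx":0,"ry":0,"rz":0,"hand":85},{"dx":-0.04,"dy":0.30,"dz":0.01,"rx":0,"ry":0,"rz":0,"hand":85}]'
```

```text
t: 12.9
tool_pos: [0.5084, -0.2158, 0.0793]
tcp_rot: [-179.6, -0.1, 87.7]
contact_force: [0.1, 0.2, 0.5]
width: 0.701
gripper_force: 0.0
t: 13.4
tool_pos: [0.4403, -0.0984, 0.2191]
tcp_rot: [179.8, -0.0, 87.6]
contact_force: [1.4, 1.5, 1.0]
width: 0.997
gripper_force: 0.0
[ 0.44034329 -0.09842422  0.21910273] [ 1.79822768e+02 -4.50183108e-03  8.76287221e+01]
salt_shaker []
food_tin [([272.0, 194.0], [0.628, 0.058, 0.015], 0.72), ([382.0, 204.0], [0.503, -0.31, 0.015], 0.55)]
t: 14.05
tool_pos: [0.4089, 0.1422, 0.2262]
tcp_rot: [179.9, -0.0, 87.6]
contact_force: [0.8, -0.7, 0.1]
width: 0.997
gripper_force: 0.0
```

```bash
python3 -m jog '[{"dx":0,"dy":0.06,"dz":0.01,"rx":0,"ry":0,"rz":0,"hand":85},{"dx":0,"dy":0.12,"dz":0.01,"rx":0,"ry":0,"rz":0,"hand":85},{"dx":0,"dy":0.18,"dz":0.01,"rx":0,"ry":0,"rz":0,"hand":85},{"dx":0,"dy":0.21,"dz":0.01,"rx":0,"ry":0,"rz":0,"hand":85},{"dx":0,"dy":0.21,"dz":0.01,"rx":0,"ry":0,"rz":0,"hand":85}]'
python3 - <<'E'
from h import *
k=bot.calibration("wrist"); im=bot.get_image("wrist"); cv2.imwrite("pics/w4.png",im)
print(bot.state()["tool_pos"])
T=np.linalg.inv(k["world_from_camera"])
for p in ((.407,.335,.105),(.407,.335,0),(.512,.256,.158)):
  q=T@[*p,1]; print(k["cx"]-k["fx"]*q[0]/q[2],k["cy"]+k["fy"]*q[1]/q[2])
for px in ((280,200),(290,200),(280,210)): print(onz("wrist",px,.105,k))
for px in ((400,300),(410,300),(400,310)): print(onz("wrist",px,.158,k))
E
```

```text
t: 14.55
tool_pos: [0.4084, 0.3126, 0.2335]
tcp_rot: [180.0, -0.1, 88.0]
contact_force: [0.2, -0.3, -0.6]
width: 0.996
gripper_force: 0.0
[0.40876923 0.30974032 0.23341136]
276.1348633363028 179.5591768989477
276.72898809315143 162.00581339156292
401.04329359472206 278.7668585783906
[0.40999832 0.31461747 0.105     ]
[0.41972909 0.31427503 0.105     ]
[0.40965555 0.30436038 0.105     ]
[0.51321418 0.23444224 0.158     ]
[0.52205322 0.23413008 0.158     ]
[0.51424936 0.22385905 0.158     ]
```

View pics/w4.png

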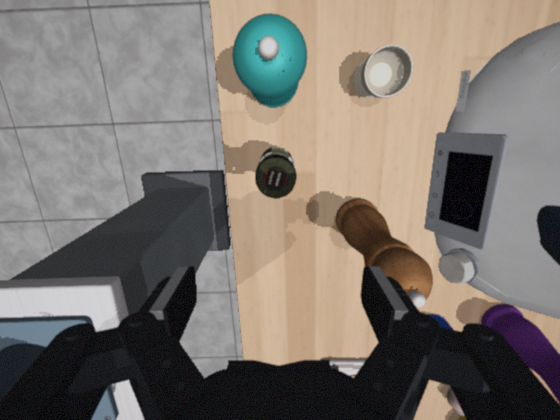

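The jar cap is at (276,177), giving a jar position of about (0.407, 0.3375). The camera side of the wrist would come close to the teal mill, so I'll turn the hand to yaw ~160 first.

```bash
python3 -m jog '[{"dx":-0.001,"dy":0.034,"dz":0,"rx":0,"ry":0,"rz":0.8,"hand":70},{"dx":-0.001,"dy":0.034,"dz":0,"rx":0,"ry":0,"rz":0.8,"hand":70},{"dx":-0.001,"dy":0.034,"dz":0,"rx":0,"ry":0,"rz":0.8,"hand":70},{"dx":-0.001,"dy":0.034,"dz":0,"rx":0,"ry":0,"rz":0.8,"hand":70},{"dx":-0.001,"dy":0.034,"dz":0,"rx":0,"ry":0,"rz":0.8,"hand":70}]'
python3 -m jog '[{"dx":0,"dy":0,"dz":0,"rx":0,"ry":0,"rz":0.36,"hand":70},{"dx":0,"dy":0,"dz":0,"rx":0,"ry":0,"rz":0.36,"hand":70},{"dx":0,"dy":0,"dz":0,"rx":0,"ry":0,"rz":0.36,"hand":70},{"dx":0,"dy":0,"dz":0,"rx":0,"ry":0,"rz":0.36,"hand":70},{"dx":0,"dy":0,"dz":0,"rx":0,"ry":0,"rz":0.36,"hand":70}]'
```

```text
t: 15.1
tool_pos: [0.4086, 0.3337, 0.2337]
tcp_rot: [-180.0, 0.1, 130.8]
contact_force: [-0.7, -0.7, -0.3]
width: 0.816
gripper_force: 0.0
t: 15.6
tool_pos: [0.4086, 0.3338, 0.2337]
tcp_rot: [-179.9, 0.0, 162.9]
contact_force: [0.7, -0.2, 0.2]
width: 0.821
gripper_force: 0.0
```

```bash
python3 -m jog '[{"dx":-0.002,"dy":0.005,"dz":-0.05,"rx":0,"ry":0,"rz":0,"hand":70},{"dx":-0.002,"dy":0.005,"dz":-0.1,"rx":0,"ry":0,"rz":0,"hand":70},{"dx":-0.002,"dy":0.005,"dz":-0.15,"rx":0,"ry":0,"rz":0,"hand":70},{"dx":-0.002,"dy":0.005,"dz":-0.2,"rx":0,"ry":0,"rz":0,"hand":70},{"dx":-0.002,"dy":0.005,"dz":-0.233,"rx":0,"ry":0,"rz":0,"hand":70}]'
python3 -m jog '[{"dx":0,"dy":0,"dz":0,"rx":0,"ry":0,"rz":0,"hand":60},{"dx":0,"dy":0,"dz":0,"rx":0,"ry":0,"rz":0,"hand":45},{"dx":0,"dy":0,"dz":0,"rx":0,"ry":0,"rz":0,"hand":32},{"dx":0,"dy":0,"dz":0,"rx":0,"ry":0,"rz":0,"hand":32},{"dx":0,"dy":0,"dz":0,"rx":0,"ry":0,"rz":0,"hand":32}]'
```

```text
t: 16.1
tool_pos: [0.4056, 0.3376, 0.045]
tcp_rot: [-179.8, -0.0, 162.8]
contact_force: [0.0, 0.4, 0.4]
width: 0.821
gripper_force: 0.0
t: 16.6
tool_pos: [0.4066, 0.3406, 0.0489]
tcp_rot: [179.9, 0.1, 163.0]
contact_force: [-0.6, -0.9, 3.7]
width: 0.464
gripper_force: 60.2
```

```bash
python3 -m jog '[{"dx":0,"dy":0,"dz":0.06,"rx":0,"ry":0,"rz":0,"hand":32},{"dx":0,"dy":0,"dz":0.12,"rx":0,"ry":0,"rz":0,"hand":32},{"dx":0,"dy":0,"dz":0.18,"rx":0,"ry":0,"rz":0,"hand":32},{"dx":0,"dy":0,"dz":0.24,"rx":0,"ry":0,"rz":0,"hand":32},{"dx":0,"dy":-0.03,"dz":0.28,"rx":0,"ry":0,"rz":-0.09,"hand":32}]'
python3 -m jog '[{"dx":0,"dy":-0.06,"dz":0,"rx":0,"ry":0,"rz":-0.09,"hand":32},{"dx":0,"dy":-0.12,"dz":0,"rx":0,"ry":0,"rz":-0.18,"hand":32},{"dx":0.01,"dy":-0.18,"dz":0,"rx":0,"ry":0,"rz":-0.27,"hand":32},{"dx":0.03,"dy":-0.23,"dz":0,"rx":0,"ry":0,"rz":-0.36,"hand":32},{"dx":0.05,"dy":-0.28,"dz":0,"rx":0,"ry":0,"rz":-0.45,"hand":32}]'
python3 -m jog '[{"dx":0.02,"dy":-0.05,"dz":0,"rx":0,"ry":0,"rz":-0.09,"hand":32},{"dx":0.04,"dy":-0.1,"dz":0,"rx":0,"ry":0,"rz":-0.18,"hand":32},{"dx":0.06,"dy":-0.15,"dz":0,"rx":0,"ry":0,"rz":-0.27,"hand":32},{"dx":0.08,"dy":-0.2,"dz":-0.03,"rx":0,"ry":0,"rz":-0.29,"hand":32},{"dx":0.085,"dy":-0.25,"dz":-0.06,"rx":0,"ry":0,"rz":-0.29,"hand":32}]'
python3 -m jog '[{"dx":0,"dy":-0.02,"dz":-0.05,"rx":0,"ry":0,"rz":0,"hand":32},{"dx":0,"dy":-0.02,"dz":-0.1,"rx":0,"ry":0,"rz":0,"hand":32},{"dx":0,"dy":-0.02,"dz":-0.1,"rx":0,"ry":0,"rz":0,"hand":32},{"dx":0,"dy":-0.02,"dz":-0.1,"rx":0,"ry":0,"rz":0,"hand":32}]'
```

```text
t: 17.1
tool_pos: [0.406, 0.3195, 0.2759]
tcp_rot: [179.6, 0.1, 155.1]
contact_force: [0.1, 0.2, -1.2]
width: 0.464
gripper_force: 60.9
t: 17.6
tool_pos: [0.4458, 0.0903, 0.2723]
tcp_rot: [179.9, -0.0, 114.1]
contact_force: [1.1, 1.5, -1.7]
width: 0.46
gripper_force: 60.8
t: 18.1
tool_pos: [0.5159, -0.1093, 0.2241]
tcp_rot: [179.8, 0.0, 88.4]
contact_force: [0.3, -0.0, -1.2]
width: 0.465
gripper_force: 60.8
t: 18.5
tool_pos: [0.5139, -0.1236, 0.1443]
tcp_rot: [-180.0, -0.0, 88.4]
contact_force: [0.7, 0.4, -0.8]
width: 0.469
gripper_force: 61.0
```

```bash
python3 -m jog '[{"dx":0.0025,"dy":-0.0105,"dz":-0.04,"rx":0,"ry":0,"rz":0,"hand":32},{"dx":0.0025,"dy":-0.0105,"dz":-0.07,"rx":0,"ry":0,"rz":0,"hand":32},{"dx":0.0025,"dy":-0.0105,"dz":-0.09,"rx":0,"ry":0,"rz":0,"hand":32},{"dx":0.0025,"dy":-0.0105,"dz":-0.1,"rx":0,"ry":0,"rz":0,"hand":32},{"dx":0.0025,"dy":-0.0105,"dz":-0.102,"rx":0,"ry":0,"rz":0,"hand":32}]'
python3 -m jog '[{"dx":0,"dy":0,"dz":0,"rx":0,"ry":0,"rz":0,"hand":32},{"dx":0,"dy":0,"dz":0,"rx":0,"ry":0,"rz":0,"hand":32}]'
python3 - <<'E'
from h import *
im=bot.get_image("side"); cv2.imwrite("pics/s5.png",cv2.resize(im[180:340,180:400],None,fx=3,fy=3))
E
```

```text
t: 19.0
tool_pos: [0.5172, -0.1319, 0.0638]
tcp_rot: [179.9, -0.0, 88.4]
contact_force: [-4.8, 2.4, 14.6]
width: 0.463
gripper_force: 62.0
t: 19.2
tool_pos: [0.5176, -0.1323, 0.0639]
tcp_rot: [179.8, 0.0, 88.4]
contact_force: [-0.4, 0.7, 5.8]
width: 0.46
gripper_force: 61.3
```

View pics/s5.png

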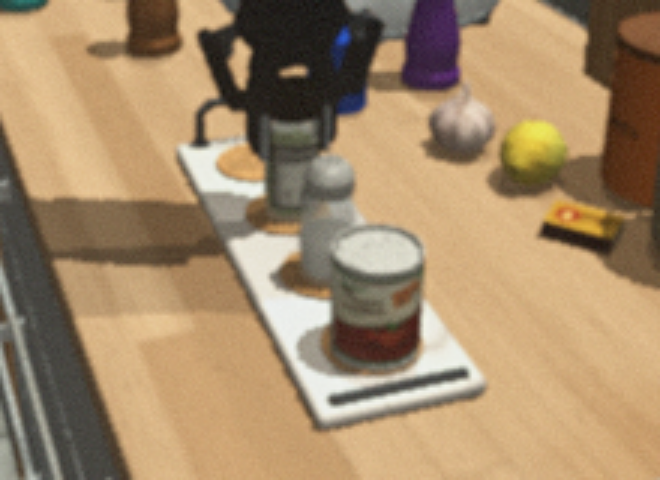

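Tin, shaker and jar stand upright on discs d, c and b. I'll release and go to the mill.

```bash
python3 -m jog '[{"dx":0,"dy":0,"dz":0.002,"rx":0,"ry":0,"rz":0,"hand":45},{"dx":0,"dy":0,"dz":0.002,"rx":0,"ry":0,"rz":0,"hand":65},{"dx":0,"dy":0,"dz":0.002,"rx":0,"ry":0,"rz":0,"hand":65},{"dx":0,"dy":0,"dz":0.002,"rx":0,"ry":0,"rz":0,"hand":65},{"dx":0,"dy":0,"dz":0.04,"rx":0,"ry":0,"rz":0,"hand":65}]'
python3 -m jog '[{"dx":0,"dy":0,"dz":0.06,"rx":0,"ry":0,"rz":0,"hand":75},{"dx":0,"dy":0,"dz":0.12,"rx":0,"ry":0,"rz":0,"hand":75},{"dx":0,"dy":0.04,"dz":0.18,"rx":0,"ry":0,"rz":0,"hand":75},{"dx":-0.007,"dy":0.08,"dz":0.23,"rx":0,"ry":0,"rz":0,"hand":75},{"dx":-0.007,"dy":0.14,"dz":0.25,"rx":0,"ry":0,"rz":0,"hand":75}]'
python3 -m jog '[{"dx":0,"dy":0.06,"dz":0,"rx":0,"ry":0,"rz":0,"hand":75},{"dx":0,"dy":0.12,"dz":0,"rx":0,"ry":0,"rz":0,"hand":75},{"dx":0,"dy":0.18,"dz":0,"rx":0,"ry":0,"rz":0,"hand":75},{"dx":0,"dy":0.24,"dz":0,"rx":0,"ry":0,"rz":0,"hand":75},{"dx":0,"dy":0.3,"dz":0,"rx":0,"ry":0,"rz":0,"hand":75}]'
python3 -m jog '[{"dx":0,"dy":0,"dz":0.02,"rx":0,"ry":0,"rz":0,"hand":75},{"dx":0,"dy":0.0,"dz":0.02,"rx":0,"ry":0,"rz":0,"hand":75}]'
python3 - <<'E'
from h import *
k=bot.calibration("wrist"); im=bot.get_image("wrist"); cv2.imwrite("pics/w6.png",im)
print(bot.state()["tool_pos"])
T=np.linalg.inv(k["world_from_camera"])
for p in ((.512,.259,.158),(.512,.259,0)):
  q=T@[*p,1]; print(k["cx"]-k["fx"]*q[0]/q[2],k["cy"]+k["fy"]*q[1]/q[2])
for z,px in ((.158,(280,180)),(.158,(290,180)),(.158,(280,190)),(0,(280,180))): print(onz("wrist",px,z,k))
E
```

```text
t: 19.75
tool_pos: [0.5131, -0.1317, 0.0915]
tcp_rot: [-179.6, -0.0, 88.4]
contact_force: [0.1, 0.8, -0.6]
width: 0.764
gripper_force: 0.0
t: 20.25
tool_pos: [0.5111, -0.0297, 0.2941]
tcp_rot: [179.7, 0.0, 88.1]
contact_force: [1.9, 0.6, 0.4]
width: 0.882
gripper_force: 0.0
t: 20.75
tool_pos: [0.5099, 0.2136, 0.2906]
tcp_rot: [-180.0, 0.0, 88.4]
contact_force: [-0.1, 0.1, -0.5]
width: 0.878
gripper_force: 0.0
t: 20.95
tool_pos: [0.5109, 0.2134, 0.3077]
tcp_rot: [179.9, -0.0, 88.5]
contact_force: [-0.3, -0.5, 0.8]
width: 0.881
gripper_force: 0.0
[0.51080296 0.21160196 0.30693925]
278.13351922920793 151.8997272658932
278.0495254141603 138.71279771026985
[0.51318554 0.23046926 0.158     ]
[0.52344844 0.2302057  0.158     ]
[0.51293627 0.21989605 0.158     ]
[0.51344946 0.19533951 0.        ]
```

View pics/w6.png

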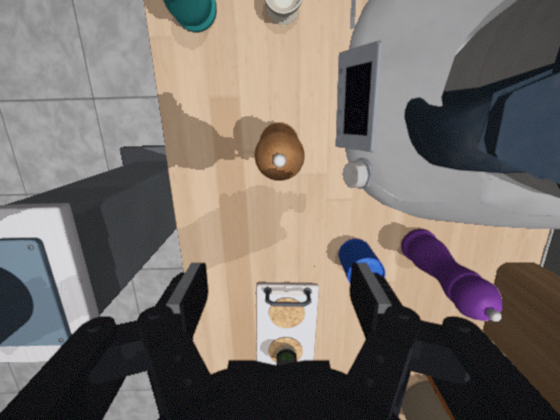

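The mill head is centred at (279,155), giving a mill position of about (0.5135, 0.256).

```bash
python3 -m jog '[{"dx":0.003,"dy":0.054,"dz":-0.03,"rx":0,"ry":0,"rz":0,"hand":75},{"dx":0.003,"dy":0.054,"dz":-0.09,"rx":0,"ry":0,"rz":0,"hand":75},{"dx":0.003,"dy":0.054,"dz":-0.15,"rx":0,"ry":0,"rz":0,"hand":75},{"dx":0.003,"dy":0.054,"dz":-0.2,"rx":0,"ry":0,"rz":0,"hand":75},{"dx":0.003,"dy":0.054,"dz":-0.215,"rx":0,"ry":0,"rz":0,"hand":75}]'
python3 -m jog '[{"dx":0,"dy":0,"dz":0,"rx":0,"ry":0,"rz":0,"hand":70},{"dx":0,"dy":0,"dz":0,"rx":0,"ry":0,"rz":0,"hand":55},{"dx":0,"dy":0,"dz":0,"rx":0,"ry":0,"rz":0,"hand":40},{"dx":0,"dy":0,"dz":0,"rx":0,"ry":0,"rz":0,"hand":40},{"dx":0,"dy":0,"dz":0,"rx":0,"ry":0,"rz":0,"hand":40}]'
```

```text
t: 21.5
tool_pos: [0.51, 0.2516, 0.1303]
tcp_rot: [-179.6, 0.3, 88.2]
contact_force: [-1.1, 0.4, -0.5]
width: 0.879
gripper_force: 0.0
t: 22.0
tool_pos: [0.5144, 0.2558, 0.1374]
tcp_rot: [179.8, -0.2, 88.4]
contact_force: [-2.3, -1.3, 5.8]
width: 0.545
gripper_force: 60.9
```

```bash
python3 -m jog '[{"dx":0,"dy":0,"dz":0.02,"rx":0,"ry":0,"rz":0,"hand":40},{"dx":0,"dy":0,"dz":0.05,"rx":0,"ry":0,"rz":0,"hand":40},{"dx":0,"dy":0,"dz":0.08,"rx":0,"ry":0,"rz":0,"hand":40},{"dx":0,"dy":0,"dz":0.11,"rx":0,"ry":0,"rz":0,"hand":40},{"dx":0,"dy":0,"dz":0.13,"rx":0,"ry":0,"rz":0,"hand":40}]'
python3 -m jog '[{"dx":0,"dy":-0.01,"dz":0,"rx":0,"ry":0,"rz":0,"hand":40},{"dx":0,"dy":-0.03,"dz":0,"rx":0,"ry":0,"rz":0,"hand":40},{"dx":0,"dy":-0.06,"dz":0,"rx":0,"ry":0,"rz":0,"hand":40},{"dx":0,"dy":-0.09,"dz":0,"rx":0,"ry":0,"rz":0,"hand":40},{"dx":0,"dy":-0.12,"dz":0,"rx":0,"ry":0,"rz":0,"hand":40}]'
python3 -m jog '[{"dx":0,"dy":-0.03,"dz":0,"rx":0,"ry":0,"rz":0,"hand":40},{"dx":0.003,"dy":-0.06,"dz":0,"rx":0,"ry":0,"rz":0,"hand":40},{"dx":0.006,"dy":-0.09,"dz":0,"rx":0,"ry":0,"rz":0,"hand":40},{"dx":0.006,"dy":-0.12,"dz":0,"rx":0,"ry":0,"rz":0,"hand":40},{"dx":0.006,"dy":-0.15,"dz":0,"rx":0,"ry":0,"rz":0,"hand":40}]'
python3 -m jog '[{"dx":0,"dy":-0.03,"dz":0,"rx":0,"ry":0,"rz":0,"hand":40},{"dx":0,"dy":-0.06,"dz":0,"rx":0,"ry":0,"rz":0,"hand":40},{"dx":0,"dy":-0.08,"dz":0,"rx":0,"ry":0,"rz":0,"hand":40},{"dx":0,"dy":-0.09,"dz":0,"rx":0,"ry":0,"rz":0,"hand":40},{"dx":0,"dy":-0.09,"dz":0,"rx":0,"ry":0,"rz":0,"hand":40}]'
python3 - <<'E'
from h import *
print(bot.state()["tool_pos"])
im=bot.get_image("side"); cv2.imwrite("pics/s7.png",cv2.resize(im[100:320,160:400],None,fx=2.6,fy=2.6))
E
```

```text
t: 22.5
tool_pos: [0.5138, 0.2554, 0.242]
tcp_rot: [179.8, -0.1, 88.4]
contact_force: [0.3, 0.9, -2.1]
width: 0.543
gripper_force: 62.1
t: 23.0
tool_pos: [0.5117, 0.1561, 0.2375]
tcp_rot: [-179.9, 0.1, 88.3]
contact_force: [-0.2, -0.2, -2.3]
width: 0.542
gripper_force: 62.1
t: 23.5
tool_pos: [0.5162, 0.0363, 0.2376]
tcp_rot: [-179.9, 0.1, 88.3]
contact_force: [-0.4, -0.4, -1.6]
width: 0.543
gripper_force: 62.1
t: 24.0
tool_pos: [0.5165, -0.0349, 0.238]
tcp_rot: [-179.9, 0.0, 88.2]
contact_force: [0.6, 0.4, -2.5]
width: 0.543
gripper_force: 62.1
[ 0.51649955 -0.03485448  0.23801319]
```

View pics/s7.png

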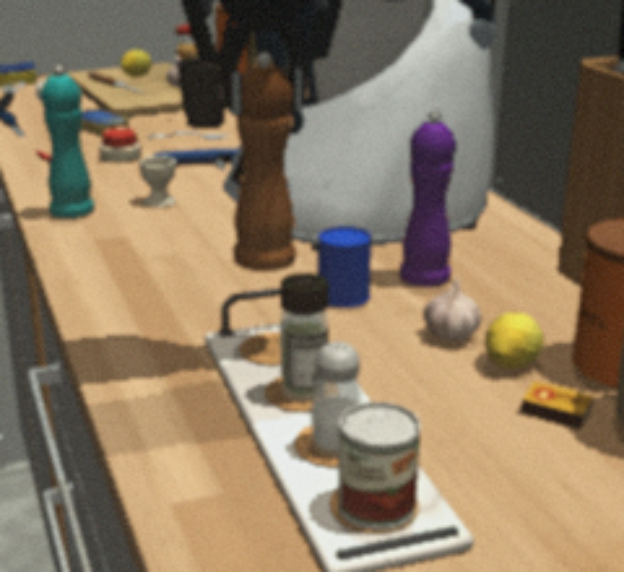

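The mill hangs upright. The three others stand on their discs, and the egg cup is untouched.

```bash
python3 -m jog '[{"dx":0.0045,"dy":-0.013,"dz":-0.02,"rx":0,"ry":0,"rz":0,"hand":40},{"dx":0.0045,"dy":-0.013,"dz":-0.04,"rx":0,"ry":0,"rz":0,"hand":40},{"dx":0.0045,"dy":-0.013,"dz":-0.06,"rx":0,"ry":0,"rz":0,"hand":40},{"dx":0.0045,"dy":-0.013,"dz":-0.08,"rx":0,"ry":0,"rz":0,"hand":40},{"dx":0.0045,"dy":-0.013,"dz":-0.095,"rx":0,"ry":0,"rz":0,"hand":40}]'
python3 -m jog '[{"dx":0,"dy":0,"dz":-0.005,"rx":0,"ry":0,"rz":0,"hand":40},{"dx":0,"dy":0,"dz":-0.01,"rx":0,"ry":0,"rz":0,"hand":40},{"dx":0,"dy":0,"dz":-0.013,"rx":0,"ry":0,"rz":0,"hand":40},{"dx":0,"dy":0,"dz":-0.013,"rx":0,"ry":0,"rz":0,"hand":40}]'
```

```text
t: 24.55
tool_pos: [0.5206, -0.042, 0.1614]
tcp_rot: [-179.9, -0.0, 88.5]
contact_force: [-0.5, 0.7, -2.4]
width: 0.542
gripper_force: 62.1
t: 24.95
tool_pos: [0.5216, -0.0433, 0.1527]
tcp_rot: [179.9, -0.0, 88.4]
contact_force: [0.6, 0.2, -2.1]
width: 0.541
gripper_force: 62.1
```

```bash
python3 -m jog '[{"dx":-0.001,"dy":-0.002,"dz":-0.001,"rx":0,"ry":0,"rz":0,"hand":40},{"dx":-0.001,"dy":-0.002,"dz":-0.003,"rx":0,"ry":0,"rz":0,"hand":40},{"dx":-0.001,"dy":-0.002,"dz":-0.003,"rx":0,"ry":0,"rz":0,"hand":40}]'
```

```text
t: 25.25
tool_pos: [0.5219, -0.0447, 0.1524]
tcp_rot: [179.8, -0.1, 88.4]
contact_force: [-4.7, 1.7, 19.4]
width: 0.543
gripper_force: 63.9
```

```bash
python3 - <<'E'
from h import *
im=bot.get_image("side"); cv2.imwrite("pics/s8.png",cv2.resize(im[100:320,180:380],None,fx=2.7,fy=2.7))
E
```

```text
(no output)
```

View pics/s8.png

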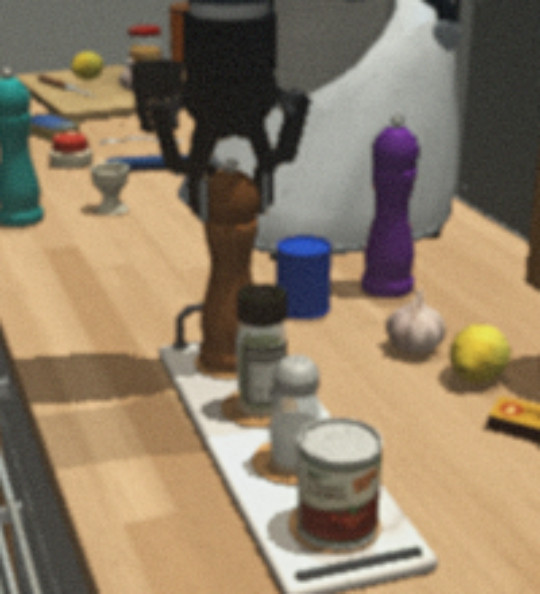

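The mill looks tilted a few degrees in the grip and should settle on its foot when released. I'll open slowly and rise.

```bash
python3 -m jog '[{"dx":0,"dy":0,"dz":0.001,"rx":0,"ry":0,"rz":0,"hand":48},{"dx":0,"dy":0,"dz":0.001,"rx":0,"ry":0,"rz":0,"hand":52},{"dx":0,"dy":0,"dz":0.001,"rx":0,"ry":0,"rz":0,"hand":60},{"dx":0,"dy":0,"dz":0.001,"rx":0,"ry":0,"rz":0,"hand":75},{"dx":0,"dy":0,"dz":0.001,"rx":0,"ry":0,"rz":0,"hand":75}]'
python3 -m jog '[{"dx":0,"dy":0,"dz":0.03,"rx":0,"ry":0,"rz":0,"hand":75},{"dx":0,"dy":0,"dz":0.08,"rx":0,"ry":0,"rz":0,"hand":75},{"dx":0,"dy":0,"dz":0.13,"rx":0,"ry":0,"rz":0,"hand":75},{"dx":0,"dy":0.04,"dz":0.16,"rx":0,"ry":0,"rz":0,"hand":75},{"dx":0,"dy":0.07,"dz":0.18,"rx":0,"ry":0,"rz":0,"hand":75}]'
python3 -m jog '[{"dx":-0.04,"dy":0.05,"dz":0,"rx":0,"ry":0,"rz":0,"hand":75},{"dx":-0.08,"dy":0.1,"dz":0,"rx":0,"ry":0,"rz":0,"hand":75},{"dx":-0.12,"dy":0.15,"dz":0,"rx":0,"ry":0,"rz":0,"hand":75},{"dx":-0.12,"dy":0.2,"dz":0,"rx":0,"ry":0,"rz":0,"hand":75},{"dx":-0.12,"dy":0.25,"dz":0,"rx":0,"ry":0,"rz":0,"hand":75}]'
python3 - <<'E'
from h import *
a=bot.get_image("side"); b=bot.get_image("top")
cv2.imwrite("pics/s9.png",a);cv2.imwrite("pics/t9.png",b)
D=dict(pepper_mill=(.52,-.0457),spice_jar=(.516,-.132),salt_shaker=(.512,-.2175),food_tin=(.508,-.304))
for c in("top","side"):
  for n in D:
    print(c,n,[np.round(onz(c,d["position"],.015)[:2]-D[n],3).tolist() for d in bot.mark_of(c,n)])
L=cv2.resize(a[110:320,210:340],(364,588)); R=cv2.resize(b[160:240,280:400],None,fx=3.5,fy=3.5)
R=cv2.copyMakeBorder(R,0,588-R.shape[0],0,0,0); cv2.imwrite("pics/c9.png",np.hstack([L,R]))
E
```

```text
t: 25.8
tool_pos: [0.5202, -0.045, 0.1505]
tcp_rot: [-180.0, 0.0, 88.4]
contact_force: [-0.1, -0.6, -0.1]
width: 0.875
gripper_force: 0.0
t: 26.3
tool_pos: [0.5211, 0.0119, 0.2968]
tcp_rot: [179.8, -0.1, 88.3]
contact_force: [-0.5, 0.1, -0.2]
width: 0.881
gripper_force: 0.0
t: 26.8
tool_pos: [0.423, 0.2129, 0.2949]
tcp_rot: [-180.0, -0.1, 88.4]
contact_force: [0.8, -0.0, 0.4]
width: 0.881
gripper_force: 0.0
top pepper_mill [[0.006, 0.01], [-0.124, 0.482], [0.218, 0.113], [-0.002, -0.18]]
top spice_jar [[-0.008, -0.007]]
top salt_shaker [[-0.0, -0.009]]
top food_tin [[0.111, 0.367]]
side pepper_mill [[0.206, 0.095], [0.003, 0.012], [-0.109, 0.46]]
side spice_jar [[0.01, -0.002]]
side salt_shaker [[0.001, -0.005], [0.013, 0.085]]
side food_tin [[0.118, 0.34], [0.009, 0.166], [0.012, 0.011]]
```

View pics/c9.png

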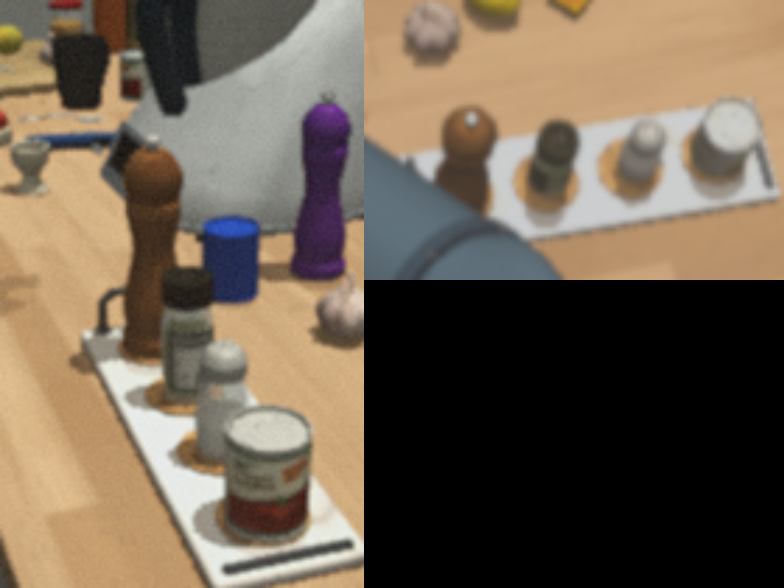

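The mill settled upright. The marks suggest it may sit off in y, so I'll check each top at its known height.

```bash
python3 - <<'E'
from h import *
D=dict(mill=(.52,-.0457),jar=(.516,-.132),salt=(.512,-.2175),tin=(.508,-.304))
P=[("mill",.173,(470,134),(152,178)),("jar",.12,(558,136),(188,276)),("salt",.100,(648,138),(221,360)),("tin",.087,(728,125),(267,430))]
for n,z,t,s in P:
    a=onz("top",(280+(t[0]-364)/3.5-.4,160+t[1]/3.5-.4),z)[:2]; b=onz("side",(210+s[0]/2.8-.3,110+s[1]/2.8-.3),z)[:2]
    print(n,np.round(a-D[n],4),np.round(b-D[n],4))
# mill foot colour extents in the side picture
k=bot.calibration("side");T=np.linalg.inv(k["world_from_camera"])
im=cv2.imread("pics/s9.png").copy(); im=cv2.resize(im,None,fx=6,fy=6,interpolation=2)
def pj(p):
    q=T@[*p,1]; return [int(6*(k["cx"]-k["fx"]*q[0]/q[2]+.5)),int(6*(k["cy"]+k["fy"]*q[1]/q[2]+.5))]
th=np.linspace(0,6.28,60)
for n,r,z in (("mill",.029,.015),("mill",.025,.173),("jar",.0205,.015),("jar",.0205,.12)):
    c=D[n]; cv2.polylines(im,[np.array([pj((c[0]+r*np.cos(t),c[1]+r*np.sin(t),z)) for t in th])],True,(0,255,0),1)
cv2.imwrite("pics/f9.png",im[880:1480,1380:1840])
E
```

```text
mill [-0.001   0.0017] [-0.0008 -0.0039]
jar [ 0.0041 -0.0007] [ 0.0031 -0.0008]
salt [-0.0049 -0.0023] [-0.0066 -0.0163]
tin [0.     0.0018] [-0.0017 -0.006 ]
```

View pics/f9.png

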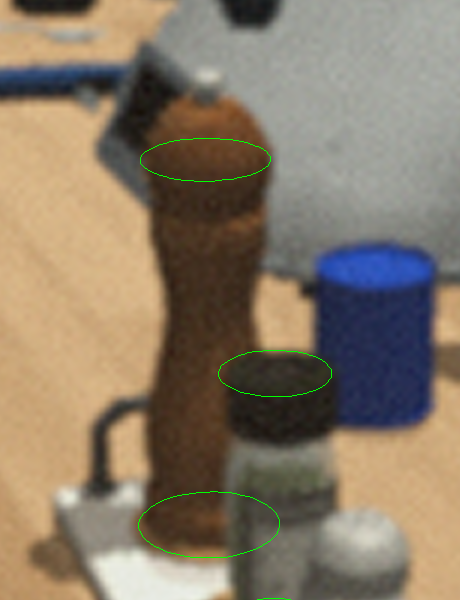

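The outlines put the mill within about 4 mm of its disc centre and upright, and the other three are within about 7 mm. The hand is clear, so I'll hand in the job.

```bash
python3 -c "
from station import bot
print(bot.close_job())"
```

```text
the job is handed in; nothing more can be done
None
```

The job is handed in: from the handle end the board holds the pepper mill, spice jar, salt shaker and food tin, each upright and by my camera measurements about 7 mm or less off its disc centre (one side-view reading of the shaker gave more, which I put down to its domed top), with the egg cup untouched; the hand-in call returned no verdict.

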